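# Seat a bush at the measuring nose of a push-latch alloy analyser

## Task

Get the steel bush ready for its alloy check: press once on the front of the analyser's closed cover and let go so that it springs fully open, push the bush along its guide with the fingertips until it rests against the measuring nose at the back of the chamber, then swing the cover down and press its front again until the catch takes it and it stays shut by itself. Only press and push: never pick the bush up, and leave the other things lying about where they are.

Things in the scene. Friction and masses are not known exactly. Their poses are not given: they have to be found in the camera images.
- analyser: Bench alloy analyser, a white instrument 220 x 150 mm, 100 mm high, fixed on the worktop. Origin under its middle; x to its back (away from the panel with display and keys), y to its left, z up. In its frame (mm) it spans x -125 to 95, y -75 to 75; white cheeks at y 61 to 75, top z 100; between them the grey cover, latched: x -112 to 48, y -60 to 60, top z 100.
- cover (a joint): Cover's hinge angle, rad: 0 to 0.015 latched shut; about -0.045 pressed to its stop (pad 6 to 7 mm down); 1.75 fully open, leaning 10 degrees back. Push-push catch: a press to the stop (5 to 12 N on the pad) and letting go frees it; a spring then opens it in about 1.5 s. Brought down to the stop and let go, it latches; one more full press frees it. Its spring pushes up, 1 to 3 N at the front edge.
- cover_pad (a point): Centre of the ribbed black rubber press pad (18 x 50 mm) on the cover's front edge, level with its top within 1 mm: 150 mm in front of the hinge axis, on the middle line. At (-98, 0, 102) mm in the analyser's frame when latched; it moves with the cover. The cover is a plate 160 x 120 x 8 mm, 350 g; its front edge is 164 mm from the hinge axis.
- cover_hinge (a point): Middle of the cover's hinge axis, along the analyser's y, at (52, 0, 102) mm in the analyser's frame. The cover's outer face (top when shut, back when open) lies 0.5 to 2 mm inside the line from here to cover_pad.
- rear_block (a point): Middle of the top of the white rear block behind the hinge, at (73, 0, 100) mm in the analyser's frame; the block spans x 52 to 94; an amber lamp strip on it reaches z 104. Above it there is free room behind the open cover.
- chamber (a point): Middle of the steel chamber floor, at (-17, 0, 44) mm in the analyser's frame; the chamber lies under the cover. Front wall at x -81, rear wall at x 48; opening y -50 to 50 between two ledges (z 81 to 86). Two aluminium guide rails, 5 mm high, on the floor leave a lane y -21 to 21 from x -68 to 12.
- nose_face (a point): Middle of the flat front face (with a small round window) of the black measuring nose, at (26, 0, 53) mm in the analyser's frame. The nose, 42 mm wide, stands on the chamber floor at the back of the lane, its top at z 68.
- bush: Plain grey steel bush with a bore, 36 mm outside diameter, 18 mm high, about 100 g, upright in the guide lane in front of the nose. Origin at the centre of its underside, z up. Against the nose its centre is 18 mm in front of nose_face.
- brass_bush: Bystander: brass bush 30 mm diameter, 26 mm high, beside the analyser on the left. Origin at the centre of its underside.
- flanged_bush: Bystander: dark flanged bush 38 mm diameter, 30 mm high, beside the analyser on the left. Origin at the centre of its underside.
- disc: Bystander: steel sample disc 40 mm diameter, 9 mm thick, beside the analyser on the right. Origin at the centre of its underside.
- tweezers: Bystander: steel tweezers 129 mm long, 10 mm high, to the right of the analyser. Origin under the middle.
- caliper: Bystander: digital caliper 245 mm long, 19 mm high, far left on the worktop. Origin under its middle.
- loupe: Bystander: black loupe 38 mm diameter, 30 mm high, on the left of the worktop. Origin at the centre of its underside.

How it is judged (in metres and radians):
On the way, in this order (a step that is already met when the one before it is completed fails the run):
1. the cover has been pressed and has sprung open (value of joint cover above 1.5 rad), for 0.2 s.
2. the bush rests against the measuring nose, with the cover open (x of bush in the frame of analyser above 0.005 m and z of bush in the frame of analyser below 0.047 m and angle between bush's own z axis and vertical below 0.1 rad and value of joint cover above 1 rad and linear speed of bush below 0.03 m/s), for 0.2 s.
3. the cover has been brought down and pressed (value of joint cover below 0.015 rad), for 0.1 s.
At the end, for the whole second after the job is handed in: The cover is latched shut by itself (hinge within 0.025 rad of 0, at rest) and the bush stands upright on the chamber floor, within 3 mm of the measuring nose (x of bush in the frame of analyser above 0.005 m and z of bush in the frame of analyser below 0.047 m and angle between bush's own z axis and vertical below 0.1 rad and value of joint cover between -0.025 and 0.025 rad and velocity of joint cover between -0.05 and 0.05 rad/s and linear speed of bush below 0.02 m/s); the robot touches nothing.
It fails at once if the bush is lifted (more than 8 mm off the chamber floor) or tipped over (z of bush in the frame of analyser above 0.052 m or angle between bush's own z axis and vertical above 0.5 rad).
It fails at once if one of the bystanders (brass bush, flanged bush, sample disc, tweezers, caliper, loupe) is moved by more than 20 mm (distance of any of brass_bush, flanged_bush, disc, tweezers, caliper, loupe from where it was at the start of the episode above 0.02 m).
It also fails if it takes over 51 s, if anything falls off the work surface, if the arm or the gripper's body presses on something with over 40 N, if the wrist force passes 120 N, or if a joint passes its speed limit or range.

## Robot

A 7-joint arm with a two-finger parallel gripper is mounted at the origin on a cart in front of the work surface, level with it; the furniture and walls round the work are solid. World frame = base frame: x ahead of the robot, y to its left, z up, the work surface at z = 0. Lengths are in m, angles in degrees, forces in N, time in s.
With the tool pointing down it reaches from about 0.425 to 0.925 m from the base axis. Payload 6.8 kg.
Tool frame: the origin (TCP) lies at the very end of the fingers, on their centre line; the grasp point (between the pads) lies 19 mm behind it (hold_point_z is the distance from the TCP to the grasp point, in m); z points along the fingers, y is the direction in which the jaws open and shut (so a half turn about z gives the same grasp; the last joint's range is limited). The gripper opens to 88 mm and grips with 3 to 60 N. Pads are 20 mm wide; open, the fingers measure 115 mm over their backs; the gripper's body (75 mm by 178 mm) begins 61 mm behind the grasp point.
Start: joints at [-82.168, 27.33, 1.283, 89.118, -0.659, 63.558, -4.761], TCP at [0.164, 0.655, 0.223] pointing down, gripper open.
Joint ranges: [-169.35, 169.35], [-19.33, 120.38], [-80.79, 83.38], [13.8, 139.57], [-78.32, 258.32], [9.67, 109.79], [-169.56, 169.56]. Speed limits (degrees/s): [136.94, 136.94, 180, 180, 180, 180, 180].

## Interface

Orientations are given as [roll, pitch, yaw] about the fixed x, y, z axes, in that order (R = Rz(yaw) Ry(pitch) Rx(roll)).
In Python, from rig import observe, read_camera, finish_job, hold_point_z gives the robot as it stands. The module is installed in compiled form; this text tells all that it offers.
- The arm moves only by the tool send_rows, never from a script. Its argument "steps" is a list of rows, each a list of 3 entries, a list of its own where there are three numbers: the opening in per cent of the stroke, from 0 (shut) to 100 (fully open), then the shift along the tool's x, y, z in m, then the turn, a rotation vector about the tool's x, y, z in degrees. In form: [[gripper, [x, y, z], [rx, ry, rz]], ...]. A call has 1 to 20 rows; each row shifts and turns the commanded pose from where the row before left it, along the tool's axes as they then stand; what a row does not reach is not made up. A row lasts 1/12 s, in which the tool goes at most 41.7 mm and 7.16 degrees, less where a joint would pass 70% of its speed; a pose out of reach is approached as far as the arm can. A call with a gripper value outside its range is refused whole. The fingers move at their own pace and stop on an object; "grip_force" is the grip in N (left out, the last holds). Time passes only in rows, so rows that do not move let the fingers close. It gives the time, the measured TCP pose, the force and the opening at its end, in the units of the state.
- observe(): the state, without advancing time (a new reading comes with each control period).
- read_camera(name): name is "side" or "top" or "wrist"; returns a dict with "image" (420x560x3 uint8, red, green, blue), "fx", "fy", "cx", "cy" (pixels), "pose" (4x4, takes a point from camera to world coordinates). Camera axes: x right, y up, looking along -z (the intrinsics and any distortion apply to the point x, -y, -z); pixel columns grow to the right and rows downward; lengths in m; the calibration is good to about 2 mm. The wrist camera is an equidistant fisheye: a pixel r from the principal point sees the ray r / f radians off the axis. A picture is of the moment at which its call begins. There is no depth.
- finish_job(): hands the job in, once; it reports no verdict.
The state is a dict: "clock": time; "joint_pos": joint angles; "joint_velocities": joint speeds; "tau": joint torques, N m; "tool_pos": TCP position; "ee_rot": TCP orientation; "force": force on the tool from outside, world axes, zero at the start; "wrist_torque": the same for the moment, N m; "opening": finger opening in m.
Only numpy, scipy, OpenCV 4.12 (cv2) and the standard library are available. Lean on these libraries where they do the work, as an engineer would, in place of code of your own. Each camera call takes 0.05 s, during which the arm holds its last target. There are 200 camera calls.

## Working session

There is one attempt and no reset: what is moved stays moved. The work goes in short steps, Python scripts to look and compute and a tool call to move; the robot and the scene stay as the last step left them, time stands still between calls to the robot, and variables do not carry over. Pictures are saved under pics/ and viewed, about 8 in all and at most 12, crops included, and the job is handed in when it is done.

Besides the shell and the picture viewer there is one more tool, called after "Emit:" by a JSON object that holds its "op" and its "data", one argument or row to a line. send_rows: Moves the arm, as the interface text tells. Its arguments: {"type":"object","properties":{"steps":{"type":"array","items":{"type":"array"}},"grip_force":{"type":"number"}},"required":["steps"]}

```bash
mkdir -p pics
python3 - <<'E'
from rig import *
import cv2,numpy as np
s=observe();print({k:np.round(v,3).tolist() for k,v in s.items()},hold_point_z)
for n in("top","side"):
    c=read_camera(n);print(n,[round(c[k],1) for k in("fx","fy","cx","cy")],np.round(c["pose"],3).tolist())
    cv2.imwrite(f"pics/{n}0.png",c["image"][...,::-1])
E
```

```text
{'clock': 0.0, 'joint_pos': [-82.168, 27.376, 1.281, 89.175, -0.66, 63.558, -4.761], 'joint_velocities': [-0.018, 0.011, -0.046, -0.062, -0.059, 0.024, -0.012], 'tau': [-0.0, -58.288, 1.535, -27.259, -0.054, 0.017, 0.0], 'tool_pos': [0.163, 0.654, 0.222], 'ee_rot': [-179.898, 0.007, 165.974], 'force': [0.719, 0.617, -0.147], 'wrist_torque': [-0.015, 0.054, 0.022], 'opening': 0.088} 0.0187
top [464.7, 464.7, 279.6, 207.2] [[0.003, 0.984, -0.177, 0.34], [-1.0, -0.001, -0.023, -0.048], [-0.023, 0.177, 0.984, 1.077], [0.0, 0.0, 0.0, 1.0]]
side [408.7, 408.7, 274.7, 213.4] [[-0.999, 0.043, -0.032, 0.505], [-0.053, -0.683, 0.729, 0.676], [0.009, 0.729, 0.684, 0.757], [0.0, 0.0, 0.0, 1.0]]
```

View pics/top0.png

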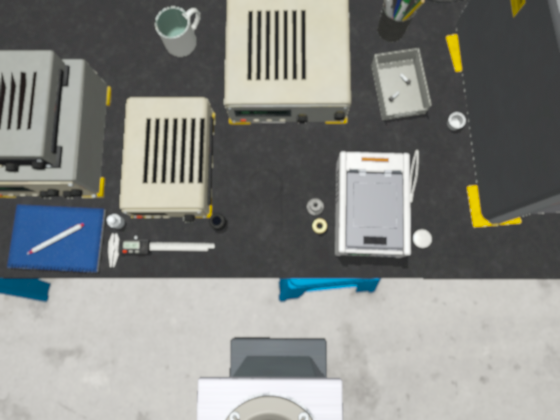

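View pics/side0.png

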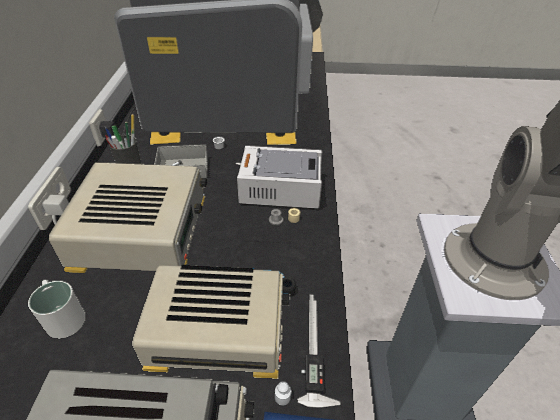

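The top view shows the analyser at about (375,205), with the black pad at (375,240) and the lamp at (375,159). The brass bush (320,226) and flanged bush (315,206) are on its left, the disc (422,239) and tweezers (415,175) on its right, and a big dark panel further right. The side view shows the analyser at (280,175), with the pad at (312,163) and the lamp at (247,160).

```bash
cat > h.py <<'E'
import numpy as np,cv2
from rig import *
from scipy.spatial.transform import Rotation as Ro
def ray(c,u,v):
    x,y=(u-c["cx"])/c["fx"],(v-c["cy"])/c["fy"]
    P=np.array(c["pose"]);return P[:3,3],P[:3,:3]@np.array([x,-y,-1.])
def onz(c,u,v,z):
    o,d=ray(c,u,v);return o+d*(z-o[2])/d[2]
def blobs(m,x0,y0,x1,y1,amin=8):
    k=np.zeros(m.shape,np.uint8);k[y0:y1,x0:x1]=m[y0:y1,x0:x1]
    n,l,s,ce=cv2.connectedComponentsWithStats(k)
    return [(ce[i],s[i][4],(l==i)) for i in range(1,n) if s[i][4]>=amin]
E
python3 - <<'E'
from h import *
for n,box in(("top",(325,140,440,265)),("side",(230,140,330,215))):
    c=read_camera(n);im=c["image"].astype(int);r,g,b=im[...,0],im[...,1],im[...,2]
    hsv=cv2.cvtColor(c["image"],cv2.COLOR_RGB2HSV)
    for nm,m,z in(("dark",im.max(2)<75,.102),("amber",(r-b>70),.104),("white",im.min(2)>205,.1)):
        for ce,a,l in blobs(m,*box,amin=15):
            rc=cv2.minAreaRect(np.argwhere(l)[:,::-1].astype(np.float32))
            print(n,nm,np.round(ce,1),a,np.round(onz(c,*ce,z),4),[np.round(onz(c,*q,z)[:2],3).tolist() for q in cv2.boxPoints(rc)])
    x0,y0,x1,y1=box
    cv2.imwrite(f"pics/{n}1.png",cv2.resize(c["image"][y0:y1,x0:x1,::-1],None,fx=4,fy=4,interpolation=cv2.INTER_CUBIC))
a=cv2.imread("pics/top1.png");b=cv2.imread("pics/side1.png")
E
```

```text
top dark [391.2 198.8] 5479 [ 0.5338 -0.2623  0.102 ] [[0.665, -0.123], [0.664, -0.371], [0.396, -0.355], [0.396, -0.12]]
top dark [374.4 240. ] 99 [ 0.4458 -0.2238  0.102 ] [[0.45, -0.204], [0.45, -0.244], [0.442, -0.244], [0.442, -0.204]]
top amber [374.2 159. ] 72 [ 0.621  -0.2287  0.104 ] [[0.623, -0.203], [0.623, -0.256], [0.619, -0.256], [0.619, -0.202]]
top white [374.6 190.6] 2100 [ 0.5522 -0.228   0.1   ] [[0.422, -0.146], [0.638, -0.157], [0.633, -0.312], [0.418, -0.296]]
top white [421.7 238.2] 212 [ 0.45  -0.323  0.1  ] [[0.465, -0.308], [0.465, -0.341], [0.434, -0.339], [0.434, -0.306]]
side dark [278.6 178.4] 2411 [ 0.5325 -0.155   0.102 ] [[0.681, -0.325], [0.394, -0.344], [0.408, -0.029], [0.64, -0.014]]
side dark [311.5 164. ] 66 [ 0.4467 -0.2232  0.102 ] [[0.453, -0.246], [0.44, -0.247], [0.44, -0.201], [0.454, -0.2]]
side dark [270.5 192.8] 17 [ 0.5497 -0.0964  0.102 ] [[0.552, -0.111], [0.549, -0.111], [0.548, -0.081], [0.55, -0.081]]
side dark [274.6 192.8] 16 [ 0.5397 -0.0971  0.102 ] [[0.542, -0.112], [0.539, -0.112], [0.538, -0.081], [0.54, -0.081]]
side amber [280.9 141.5] 117 [ 0.5335 -0.3236  0.104 ] [[0.574, -0.329], [0.493, -0.334], [0.493, -0.314], [0.573, -0.308]]
side amber [246.9 159.7] 33 [ 0.6219 -0.2286  0.104 ] [[0.626, -0.2], [0.624, -0.257], [0.618, -0.255], [0.619, -0.199]]
side white [268.7 165. ] 652 [ 0.5617 -0.2139  0.1   ] [[0.638, -0.153], [0.65, -0.302], [0.417, -0.294], [0.426, -0.147]]
```

View pics/top1.png

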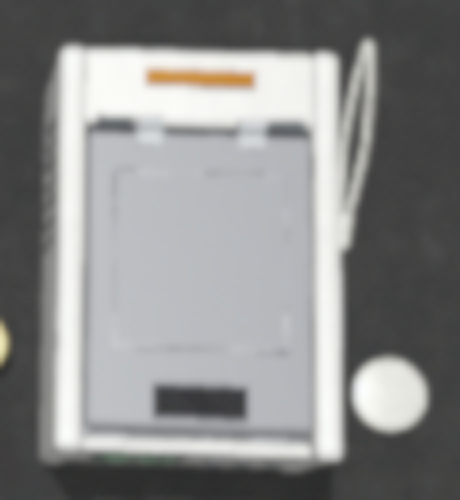

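Emit:
{"op": "send_rows", "data": {
  "steps": [
    [0,[0,0,-0.02],[0,0,-6.2]],
    [0,[0,0,-0.02],[0,0,-6.2]],
    [0,[-0.022,-0.029,0],[0,0,0]],
    [0,[-0.022,-0.029,0],[0,0,0]],
    [0,[-0.022,-0.029,0],[0,0,0]],
    [0,[-0.022,-0.029,0],[0,0,0]],
    [0,[-0.022,-0.029,0],[0,0,0]],
    [0,[-0.022,-0.029,0],[0,0,0]],
    [0,[-0.022,-0.029,0],[0,0,0]],
    [0,[-0.022,-0.029,0],[0,0,0]],
    [0,[-0.022,-0.029,0],[0,0,0]],
    [0,[-0.022,-0.029,0],[0,0,0]],
    [0,[-0.022,-0.029,0],[0,0,0]],
    [0,[-0.022,-0.029,0],[0,0,0]],
    [0,[0,0,0],[0,0,0]]
  ],
  "grip_force": 20
}}

```text
clock: 1.45
tool_pos: [0.422, 0.2923, 0.2629]
ee_rot: [-179.9, 0.1, 177.8]
force: [0.4, -0.8, -0.2]
opening: 0.0003
```

Emit:
{"op": "send_rows", "data": {
  "steps": [
    [0,[-0.006,-0.037,0],[0,0,-0.5]],
    [0,[-0.006,-0.037,0],[0,0,0]],
    [0,[-0.006,-0.037,0],[0,0,0]],
    [0,[-0.006,-0.037,0],[0,0,0]],
    [0,[-0.005,-0.037,0],[0,0,0]],
    [0,[-0.004,-0.037,0],[0,0,0]],
    [0,[-0.003,-0.037,0],[0,0,0]],
    [0,[-0.002,-0.037,0],[0,0,0]],
    [0,[0,-0.037,0],[0,0,0]],
    [0,[0,-0.037,0],[0,0,0]],
    [0,[0,-0.037,0.02],[0,0,0]],
    [0,[0,-0.037,0.03],[0,0,0]],
    [0,[0,-0.036,0.03],[0,0,0]],
    [0,[0,-0.035,0.03],[0,0,0]],
    [0,[0,0,0],[0,0,0]],
    [0,[0,0,0],[0,0,0]]
  ]
}}

```text
clock: 2.78
tool_pos: [0.4438, -0.2051, 0.1615]
ee_rot: [-180.0, -0.2, 178.6]
force: [0.4, 0.4, 0.5]
opening: 0.0006
```

Run:
```python
from h import *
s=observe();print(s["clock"],s["tool_pos"],s["ee_rot"],s["force"])
c=read_camera("top");a=c["image"][100:300,300:500]
w=read_camera("wrist")
cv2.imwrite("pics/a.png",np.hstack([cv2.resize(a,(420,420)),cv2.resize(w["image"],None,fx=.67,fy=1)[:,:375]])[...,::-1])
c=read_camera("side");print([c[k] for k in("fx","cx","cy")])
cv2.imwrite("pics/b.png",cv2.resize(c["image"][60:240,180:400,::-1],None,fx=3,fy=3))
```

```text
2.7833 [ 0.44382776 -0.20507819  0.1614509 ] [-179.97681789   -0.22502115  178.62687663] [0.36316005 0.39833064 0.50323917]
[408.66423609790843, 274.743508126247, 213.39744450705086]
```

View pics/b.png

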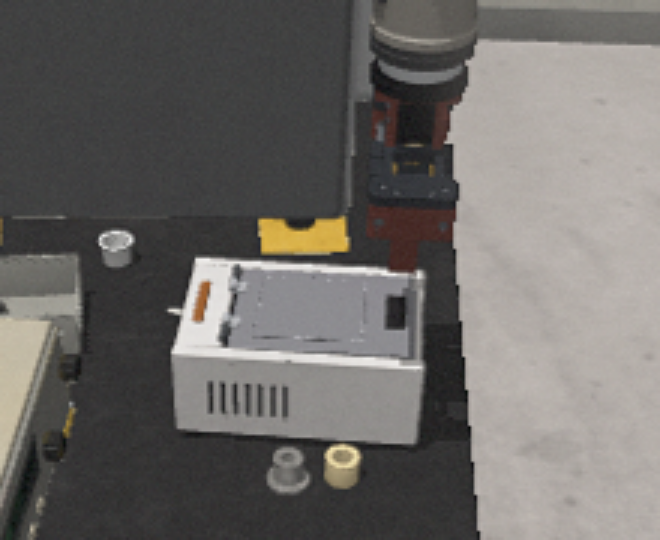

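The side view shows the shut gripper just above and behind the pad (395,310), with nothing else in the way.

Emit:
{"op": "send_rows", "data": {
  "steps": [
    [0,[-0.002,-0.0185,0.017],[0,0,0]],
    [0,[0,0,0.02],[0,0,0]],
    [0,[0,0,0.015],[0,0,0]],
    [0,[0,0,0.005],[0,0,0]],
    [0,[0,0,0.003],[0,0,0]],
    [0,[0,0,0.002],[0,0,0]]
  ]
}}

```text
clock: 3.43
tool_pos: [0.4478, -0.2212, 0.1016]
ee_rot: [179.9, 0.1, 179.0]
force: [-0.2, 2.4, 3.2]
opening: 0.0003
```

Emit:
{"op": "send_rows", "data": {
  "steps": [
    [0,[0,0,0.002],[0,0,0]],
    [0,[0,0,0.002],[0,0,0]],
    [0,[0,0,0.001],[0,0,0]],
    [0,[0,0,0.001],[0,0,0]],
    [0,[0,0,0],[0,0,0]]
  ]
}}

```text
clock: 3.85
tool_pos: [0.448, -0.2222, 0.0953]
ee_rot: [180.0, 0.1, 178.9]
force: [-0.5, 3.0, 5.4]
opening: 0.0003
```

Emit:
{"op": "send_rows", "data": {
  "steps": [
    [0,[0,0,0.002],[0,0,0]],
    [0,[0,0,0.001],[0,0,0]],
    [0,[0,0,0],[0,0,0]]
  ]
}}

```text
clock: 4.1
tool_pos: [0.4482, -0.2222, 0.0934]
ee_rot: [179.9, 0.1, 178.9]
force: [-2.8, 6.6, 22.5]
opening: 0.0002
```

At the stop, since the force rose to 22 N. Next I release and retreat up and back.

Emit:
{"op": "send_rows", "data": {
  "steps": [
    [0,[0,0,-0.012],[0,0,0]],
    [0,[0.004,0,-0.035],[0,0,0]],
    [0,[0.01,0,-0.038],[0,0,0]],
    [0,[0.01,0,-0.038],[0,0,0]],
    [0,[0.0,0,-0.04],[0,0,0]],
    [0,[0,0,-0.04],[0,0,0]],
    [0,[0,0,-0.03],[0,0,0]],
    [0,[0,0,0],[0,0,0]],
    [0,[0,0,0],[0,0,0]],
    [0,[0,0,0],[0,0,0]],
    [0,[0,0,0],[0,0,0]],
    [0,[0,0,0],[0,0,0]],
    [0,[0,0,0],[0,0,0]],
    [0,[0,0,0],[0,0,0]],
    [0,[0,0,0],[0,0,0]],
    [0,[0,0,0],[0,0,0]],
    [0,[0,0,0],[0,0,0]],
    [0,[0,0,0],[0,0,0]],
    [0,[0,0,0],[0,0,0]],
    [0,[0,0,0],[0,0,0]]
  ]
}}

```text
clock: 5.77
tool_pos: [0.423, -0.2219, 0.3248]
ee_rot: [180.0, 0.0, 178.9]
force: [0.4, -0.1, 0.3]
opening: 0.0007
```

Run:
```python
from h import *
s=observe();print(s["clock"],s["tool_pos"],s["ee_rot"])
t=read_camera("top");w=read_camera("wrist");c=read_camera("side")
print(np.round(w["pose"],3).tolist(),[w[k] for k in("fx","fy","cx","cy")])
f=lambda i,z:cv2.resize(i,z,interpolation=cv2.INTER_CUBIC)
np.savez("o.npz",t=t["image"],w=w["image"],c=c["image"])
cv2.imwrite("pics/c.png",np.hstack([f(t["image"][130:280,310:450],(373,400)),f(c["image"][90:240,200:350],(400,400))])[...,::-1])
cv2.imwrite("pics/w.png",w["image"][...,::-1])
```

```text
5.7667 [ 0.42303173 -0.22189713  0.32481955] [1.79998105e+02 4.46469587e-03 1.78874100e+02]
[[0.019, -0.961, -0.274, 0.349], [1.0, 0.019, 0.005, -0.22], [0.0, -0.274, 0.962, 0.487], [0.0, 0.0, 0.0, 1.0]] [325.19226210127806, 325.19226210127806, 277.4722723074691, 212.92607660891647]
```

View pics/c.png

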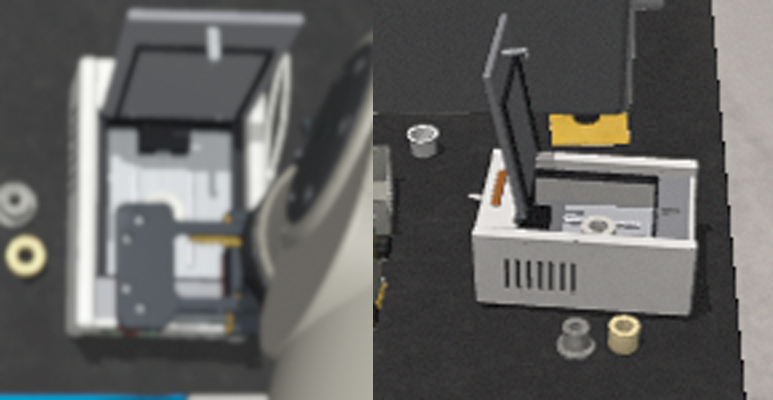

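View pics/w.png

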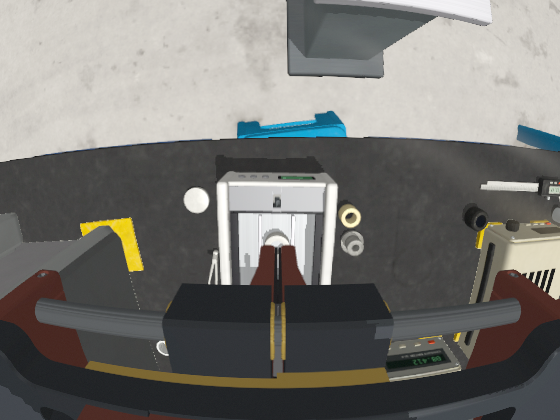

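The cover stands fully open and leans back. The bush top sits at about (598,226) in the right half of the crop, and its front rim at about (277,233) in the wrist view. It is in the lane with the nose behind it.

Run:
```python
from h import *
o=np.load("o.npz")
c=read_camera("side")
# side: bright ring refine
im=o["c"];box=im[168:182,276:294].min(2);print(box)
print(onz(c,284.4,174.75,.062))
w=read_camera("wrist");P=np.array(w["pose"])
def wz(u,v,z):
    d=np.array([u-w["cx"],v-w["cy"]]);r=np.hypot(*d);th=r/w["fx"];q=d/r*np.sin(th)
    D=P[:3,:3]@np.array([q[0],-q[1],-np.cos(th)]);return P[:3,3]+D*(z-P[2,3])/D[2]
for p in((277,233),(264,243),(290,243)):print(p,wz(*p,.062))
print("pad front wall etc",wz(277,212,.044))
A=np.array([.544,-.2264]);e=np.array([np.cos(np.radians(-1.7)),np.sin(np.radians(-1.7))])
for q in(onz(c,284.4,174.75,.062),wz(277,233,.062)):
    d=q[:2]-A;print("analyser frame",d@e,d@[-e[1],e[0]])
cv2.imwrite("pics/d.png",np.hstack([cv2.resize(o["w"][200:300,220:340],(480,400),interpolation=cv2.INTER_CUBIC),cv2.resize(o["c"][150:190,255:295],(320,320),interpolation=cv2.INTER_CUBIC)[:,:,:] if 0 else cv2.resize(o["c"][150:190,262:302],(320,400),interpolation=cv2.INTER_CUBIC)])[...,::-1])
```

```text
[[179 178 182 180 181 179 181 180 175 179 181 180 182 180 185 186 184 185]
 [111 108 104 164 181 175 176 175 174 179 177 177 180 179 180 178 180 183]
 [135 118 117 166 178 178 178 184 183 178 180 178 178 177 177 178 178 177]
 [187 186 184 184 189 210 207 200 198 200 198 190 185 179 176 175 178 178]
 [218 204 190 204 203 203 191 177 182 187 202 205 205 193 183 182 182 184]
 [102 104 166 198 202 163 116 127 135 139 113 164 202 204 205 204 206 222]
 [145 159 200 205 180 125 110 123 127 128 131 120 196 206 190 137 113 117]
 [183 180 199 203 199 141 106 112 113 118 123 138 194 205 195 157 145 162]
 [180 177 154 191 203 213 162 136 116 108 149 196 201 201 141 170 183 185]
 [196 191 169 175 188 187 181 180 177 176 202 208 200 151 108 165 184 178]
 [217 218 219 218 217 216 217 215 217 222 222 222 221 200 192 192 196 191]
 [215 219 220 221 221 222 223 223 222 221 221 222 221 222 223 222 222 220]
 [128 185 198 203 207 213 217 220 221 220 225 225 226 223 222 222 222 223]
 [129 130 130 128 129 131 136 139 143 146 153 162 166 171 177 181 188 199]]
[ 0.51879606 -0.22312051  0.062     ]
(277, 233) [ 0.49883675 -0.22335548  0.062     ]
(264, 243) [ 0.51337799 -0.24187176  0.062     ]
(290, 243) [ 0.51408928 -0.2054352   0.062     ]
pad front wall etc [ 0.47367573 -0.22287328  0.044     ]
analyser frame -0.025290134916237904 0.002530335767519342
analyser frame -0.04523369077589587 0.0017033546288336124
```

View pics/d.png

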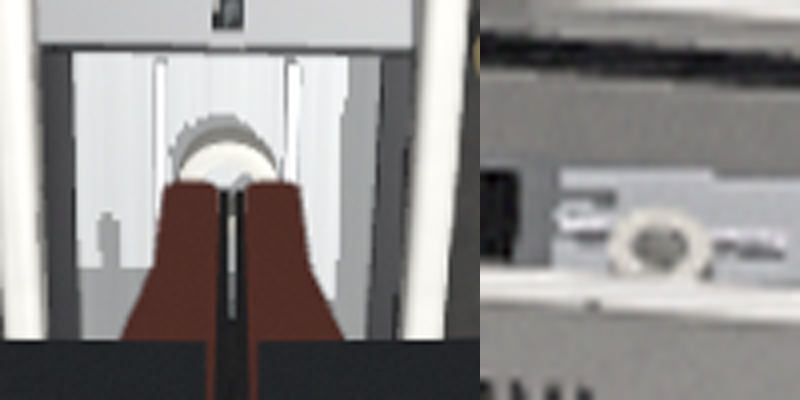

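Emit:
{"op": "send_rows", "data": {
  "steps": [
    [0,[-0.03,-0.002,0.025],[0,0,0]],
    [0,[-0.028,-0.001,0.025],[0,0,0]],
    [0,[0,0,0.04],[0,0,0]],
    [0,[0,0,0.04],[0,0,0]],
    [0,[0,0,0.04],[0,0,0]],
    [0,[0,0,0.03],[0,0,0]],
    [0,[0,0,0.015],[0,0,0]],
    [0,[0,0,0],[0,0,0]],
    [0,[0,0,0],[0,0,0]]
  ]
}}

```text
clock: 6.77
tool_pos: [0.4807, -0.2261, 0.1095]
ee_rot: [-180.0, -0.1, 178.9]
force: [-0.2, -0.1, -0.2]
opening: 0.0003
```

Emit:
{"op": "send_rows", "data": {
  "steps": [
    [0,[0,0.0015,0.012],[0,0,0]],
    [0,[0,0,0.015],[0,0,0]],
    [0,[0,0,0.015],[0,0,0]],
    [0,[0,0,0.01],[0,0,0]],
    [0,[0,0,0.003],[0,0,0]],
    [0,[0,0,0],[0,0,0]]
  ]
}}

```text
clock: 7.27
tool_pos: [0.481, -0.2245, 0.0547]
ee_rot: [180.0, -0.0, 178.9]
force: [-0.3, 0.5, -0.4]
opening: 0.0006
```

Emit:
{"op": "send_rows", "data": {
  "steps": [
    [0,[-0.003,0,0],[0,0,0]],
    [0,[-0.003,0,0],[0,0,0]],
    [0,[-0.003,0,0],[0,0,0]],
    [0,[-0.003,0,0],[0,0,0]],
    [0,[-0.003,0,0],[0,0,0]],
    [0,[-0.003,0,0],[0,0,0]],
    [0,[-0.003,0,0],[0,0,0]],
    [0,[-0.003,0,0],[0,0,0]],
    [0,[-0.003,0,0],[0,0,0]],
    [0,[-0.003,0,0],[0,0,0]],
    [0,[-0.003,0,0],[0,0,0]],
    [0,[0,0,0],[0,0,0]]
  ]
}}

```text
clock: 8.27
tool_pos: [0.5149, -0.2251, 0.0548]
ee_rot: [-180.0, 0.0, 178.9]
force: [0.6, -0.3, 0.1]
opening: 0.0003
```

Emit:
{"op": "send_rows", "data": {
  "steps": [
    [0,[-0.002,0,0],[0,0,0]],
    [0,[-0.002,0,0],[0,0,0]],
    [0,[-0.002,0,0],[0,0,0]],
    [0,[-0.001,0,0],[0,0,0]],
    [0,[-0.001,0,0],[0,0,0]],
    [0,[0,0,0],[0,0,0]]
  ]
}}

```text
clock: 8.77
tool_pos: [0.5223, -0.2253, 0.0548]
ee_rot: [-180.0, 0.0, 178.9]
force: [-0.4, -0.3, -0.0]
opening: 0.0005
```

Emit:
{"op": "send_rows", "data": {
  "steps": [
    [0,[-0.001,0,0],[0,0,0]],
    [0,[-0.001,0,0],[0,0,0]],
    [0,[-0.001,0,0],[0,0,0]],
    [0,[0,0,0],[0,0,0]]
  ]
}}

```text
clock: 9.1
tool_pos: [0.524, -0.2254, 0.0547]
ee_rot: [180.0, -0.1, 178.9]
force: [-4.5, 0.8, 3.4]
opening: 0.0005
```

Emit:
{"op": "send_rows", "data": {
  "steps": [
    [0,[-0.001,0,0],[0,0,0]],
    [0,[0,0,0],[0,0,0]],
    [0,[0,0,0],[0,0,0]],
    [0,[0,0,0],[0,0,0]]
  ]
}}

```text
clock: 9.43
tool_pos: [0.5241, -0.2254, 0.0546]
ee_rot: [179.9, -0.2, 178.8]
force: [-6.2, 0.8, 4.7]
opening: 0.0006
```

Emit:
{"op": "send_rows", "data": {
  "steps": [
    [0,[0.006,0,0],[0,0,0]],
    [0,[0.012,0,0],[0,0,0]],
    [0,[0,0,-0.02],[0,0,0]],
    [0,[0,0,-0.035],[0,0,0]],
    [0,[0,0,-0.04],[0,0,0]],
    [0,[0,0,-0.04],[0,0,0]],
    [0,[0,0,-0.04],[0,0,0]],
    [0,[0,0,-0.04],[0,0,0]],
    [0,[0,0,-0.04],[0,0,0]],
    [0,[0,0,-0.03],[0,0,0]],
    [0,[0,0,0],[0,0,0]],
    [0,[0,0,0],[0,0,0]]
  ]
}}

```text
clock: 10.43
tool_pos: [0.5093, -0.2254, 0.3417]
ee_rot: [-180.0, 0.3, 178.9]
force: [0.2, 0.2, -0.7]
opening: 0.0003
```

Run:
```python
from h import *
s=observe();print(s["clock"],s["tool_pos"],s["ee_rot"])
t=read_camera("top");w=read_camera("wrist");c=read_camera("side")
f=lambda i,z:cv2.resize(i,z,interpolation=cv2.INTER_CUBIC)
cv2.imwrite("pics/e.png",np.hstack([f(w["image"][180:320,200:350],(400,400)),f(c["image"][60:200,220:360],(400,400))])[...,::-1])
# cover edge in side view
```

```text
10.4333 [ 0.50929115 -0.225371    0.34167079] [-179.98282707    0.31942454  178.89851369]
```

View pics/e.png

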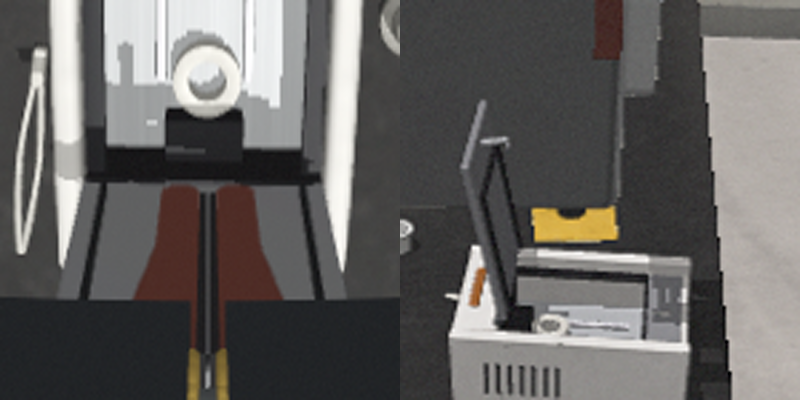

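The wrist view shows the bush touching the black nose at (208,113), and the side view shows the cover still open. Next I go over the cover and down behind it.

Emit:
{"op": "send_rows", "data": {
  "steps": [
    [0,[-0.03,0,0],[0,0,0]],
    [0,[-0.038,0,0],[0,0,0]],
    [0,[-0.038,0,0],[0,0,0]],
    [0,[-0.038,0,0],[0,0,0]],
    [0,[-0.012,-0.001,0],[0,0,0]],
    [0,[0,0,0],[0,0,0]],
    [0,[0,0,0.01],[0,0,0]]
  ]
}}

```text
clock: 11.17
tool_pos: [0.6641, -0.2299, 0.3291]
ee_rot: [-179.9, -0.0, 178.8]
force: [-0.1, -0.8, 0.3]
opening: 0.0003
```

Run:
```python
from h import *
s=observe();print(s["clock"],s["tool_pos"],s["ee_rot"],s["joint_pos"])
c=read_camera("side")
print("bush",onz(c,273.2,173.4,.062))
cv2.imwrite("pics/f.png",cv2.resize(c["image"][30:210,200:400,::-1],None,fx=3,fy=3,interpolation=cv2.INTER_CUBIC))
```

```text
11.1667 [ 0.66410535 -0.22989079  0.32905152] [-1.79926305e+02 -3.12439679e-02  1.78848816e+02] [ -9.08063382  29.45241127  36.45065574  78.7891143  -17.33844245
  77.36442718 116.42326554]
bush [ 0.55007239 -0.22720902  0.062     ]
```

View pics/f.png

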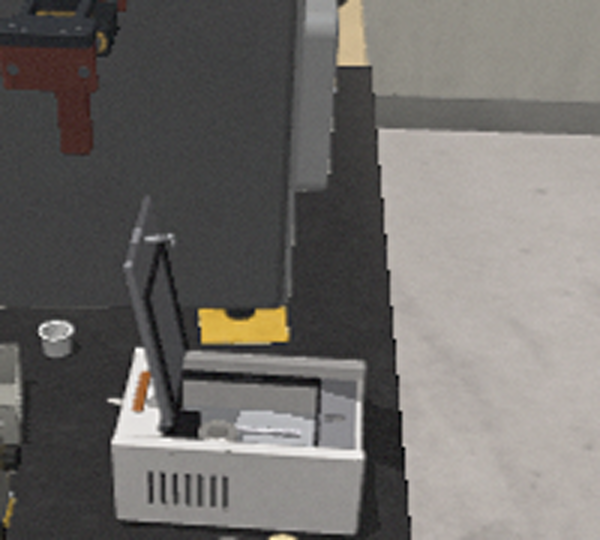

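The cover edge is clear of the fingers, and the bush measures x 0.550 (target 0.552), so I carry on down behind the cover and bring it forward.

Emit:
{"op": "send_rows", "data": {
  "steps": [
    [0,[0,0,0.03],[0,0,0]],
    [0,[0,0,0.035],[0,0,0]],
    [0,[0,0,0.035],[0,0,0]],
    [0,[0,0,0.017],[0,0,0]],
    [0,[0.01,0,0],[0,0,0]],
    [0,[0.01,0,0],[0,0,0]],
    [0,[0.01,0,0],[0,0,0]],
    [0,[0.01,0,0],[0,0,0]],
    [0,[0.009,0,0],[0,0,0]],
    [0,[0.009,0,0],[0,0,0]],
    [0,[0.01,0,-0.001],[0,0,0]],
    [0,[0.01,0,-0.001],[0,0,0]],
    [0,[0.01,0,-0.001],[0,0,0]]
  ]
}}

```text
clock: 12.3
tool_pos: [0.5751, -0.2272, 0.2157]
ee_rot: [-180.0, 0.0, 178.9]
force: [5.2, 0.1, -1.8]
opening: 0.0003
```

Emit:
{"op": "send_rows", "data": {
  "steps": [
    [0,[0.011,0,0.002],[0,0,0]],
    [0,[0.011,0,0.002],[0,0,0]],
    [0,[0.011,0,0.002],[0,0,0]],
    [0,[0.011,0,0.004],[0,0,0]],
    [0,[0.011,0,0.004],[0,0,0]],
    [0,[0.011,0,0.005],[0,0,0]],
    [0,[0.01,0,0.007],[0,0,0]],
    [0,[0.01,0,0.008],[0,0,0]],
    [0,[0.01,0,0.008],[0,0,0]]
  ]
}}

```text
clock: 13.05
tool_pos: [0.4867, -0.2258, 0.1753]
ee_rot: [-179.8, 0.9, 179.0]
force: [33.4, -1.8, -18.0]
opening: 0.0004
```

Run:
```python
from h import *
s=observe();print({k:np.round(v,2).tolist() for k,v in s.items()})
c=read_camera("side");w=read_camera("wrist")
f=lambda i,z:cv2.resize(i,z,interpolation=cv2.INTER_CUBIC)
cv2.imwrite("pics/g.png",np.hstack([f(c["image"][60:210,230:380],(420,420)),f(w["image"][100:400,140:420],(380,420))])[...,::-1])
```

```text
{'clock': 13.05, 'joint_pos': [-11.27, 19.45, 36.55, 113.45, -15.02, 50.75, 122.1], 'joint_velocities': [1.63, -2.98, -2.09, 16.38, -2.52, -20.61, 5.48], 'tau': [6.28, -41.89, 13.01, -10.09, 4.49, 10.14, -0.12], 'tool_pos': [0.49, -0.23, 0.18], 'ee_rot': [-179.77, 0.91, 178.97], 'force': [33.41, -1.78, -18.04], 'wrist_torque': [-0.4, -7.9, -0.03], 'opening': 0.0}
```

View pics/g.png

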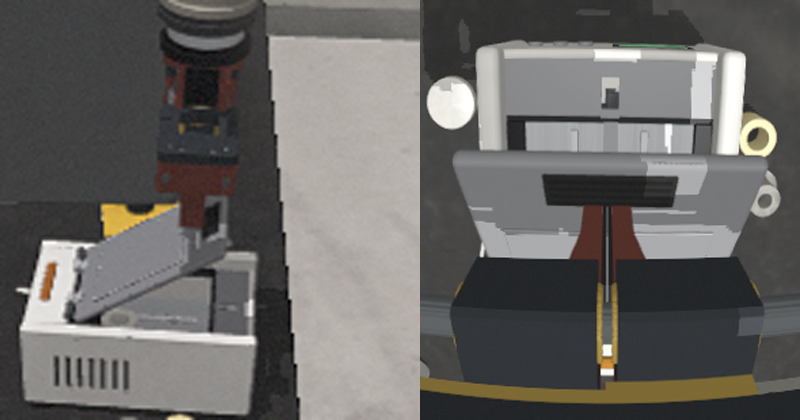

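The finger's front corner has caught on the rear lip of the rubber pad: the wrist view shows the fingers just behind the pad at (610,205). I'll ease back 8 mm and close the cover at a constant radius just behind the pad.

Emit:
{"op": "send_rows", "data": {
  "steps": [
    [0,[-0.008,0,0.006],[0,0,0]],
    [0,[0,0,0.002],[0,0,0]],
    [0,[0.004,0,0.008],[0,0,0]],
    [0,[0.004,0,0.009],[0,0,0]]
  ]
}}

```text
clock: 13.48
tool_pos: [0.4799, -0.2257, 0.1487]
ee_rot: [-180.0, 0.1, 178.9]
force: [5.3, 0.9, 1.8]
opening: 0.0005
```

Emit:
{"op": "send_rows", "data": {
  "steps": [
    [0,[0.002,0,0.009],[0,0,0]],
    [0,[0.002,0,0.009],[0,0,0]],
    [0,[0.001,0,0.008],[0,0,0]],
    [0,[0.001,0,0.008],[0,0,0]],
    [0,[0,0,0.006],[0,0,0]],
    [0,[0,0,0.004],[0,0,0]],
    [0,[0,0,0],[0,0,0]]
  ]
}}

```text
clock: 14.07
tool_pos: [0.4719, -0.2254, 0.1033]
ee_rot: [180.0, -0.2, 178.8]
force: [-2.1, -0.3, 1.5]
opening: 0.0004
```

Emit:
{"op": "send_rows", "data": {
  "steps": [
    [0,[0,0,0.003],[0,0,0]],
    [0,[0,0,0.003],[0,0,0]],
    [0,[0,0,0.002],[0,0,0]],
    [0,[0,0,0.001],[0,0,0]],
    [0,[0,0,0],[0,0,0]]
  ]
}}

```text
clock: 14.48
tool_pos: [0.4731, -0.2255, 0.096]
ee_rot: [180.0, -0.1, 178.8]
force: [-6.0, 1.6, 12.9]
opening: 0.0005
```

Emit:
{"op": "send_rows", "data": {
  "steps": [
    [0,[0,0,0.001],[0,0,0]],
    [0,[0,0,0.001],[0,0,0]],
    [0,[0,0,0],[0,0,0]]
  ]
}}

```text
clock: 14.73
tool_pos: [0.4732, -0.2255, 0.0951]
ee_rot: [179.9, -0.0, 178.8]
force: [-10.5, 3.4, 23.8]
opening: 0.0
```

Emit:
{"op": "send_rows", "data": {
  "steps": [
    [0,[0,0,0.0005],[0,0,0]],
    [0,[0,0,0],[0,0,0]],
    [0,[0,0,0],[0,0,0]]
  ]
}}

```text
clock: 14.98
tool_pos: [0.4732, -0.2255, 0.0949]
ee_rot: [179.9, -0.0, 178.8]
force: [-11.7, 3.5, 27.3]
opening: 0.0004
```

Emit:
{"op": "send_rows", "data": {
  "steps": [
    [0,[0,0,-0.004],[0,0,0]],
    [0,[0,0,-0.006],[0,0,0]],
    [0,[0,0,-0.01],[0,0,0]],
    [0,[0,0,-0.01],[0,0,0]],
    [0,[0,0,-0.03],[0,0,0]],
    [0,[0,0,-0.04],[0,0,0]],
    [0,[0,0,-0.04],[0,0,0]],
    [0,[0,0,-0.03],[0,0,0]],
    [0,[0,0,0],[0,0,0]],
    [0,[0,0,0],[0,0,0]],
    [0,[0,0,0],[0,0,0]],
    [0,[0,0,0],[0,0,0]]
  ]
}}

```text
clock: 15.98
tool_pos: [0.4733, -0.2248, 0.2622]
ee_rot: [180.0, -0.1, 178.9]
force: [0.4, -0.0, -0.5]
opening: 0.0005
```

Run:
```python
from h import *
s=observe();print(s["clock"],s["tool_pos"],s["force"])
c=read_camera("side");w=read_camera("wrist")
m=c["image"].max(2)<75
for ce,a,l in blobs(m,290,150,325,178):print(np.round(ce,1),a,onz(c,*ce,.102))
f=lambda i,z:cv2.resize(i,z,interpolation=cv2.INTER_CUBIC)
cv2.imwrite("pics/i.png",np.hstack([f(c["image"][60:230,220:390],(400,400)),f(w["image"][100:400,140:420],(380,400))])[...,::-1])
```

```text
15.9833 [ 0.47333331 -0.22483957  0.26218789] [ 0.41127536 -0.0321676  -0.52916995]
[322.7 164.5] 101 [ 0.41673155 -0.22290963  0.102     ]
[311.7 163.8] 70 [ 0.44616779 -0.22398756  0.102     ]
```

View pics/i.png

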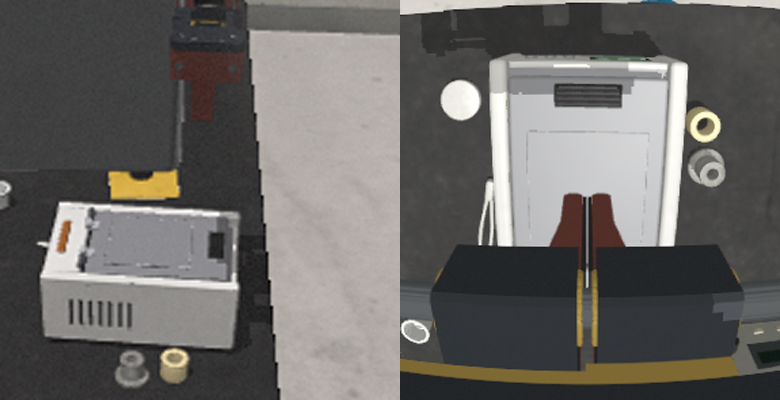

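The cover is latched: the pad is at side pixel (311.7,163.8), against (311.5,164.0) at the start. The bystanders are where they were and the arm is clear.

```bash
python3 -c "
from rig import *
finish_job()"
```

```text
the job is handed in; nothing more can be done
```

I pressed the cover open, pushed the bush up against the measuring nose, then swung the cover down and pressed it until it latched. I handed the job in at about 16 s on the robot's clock; no verdict was reported.

- **Cover:** After release it stays shut by itself. The pad's side-camera position is within 0.3 px of where it was at the start. The fingers are about 160 mm above the cover and the force reads about zero.
- **Bush:** The push ended against a firm stop of about 6 N, with the fingertips where contact with the nose was predicted. That puts the bush centre at about x 0.552. The camera gave 0.550, which is 2 mm lower but within its calibration error. That is about 6 to 8 mm in the analyser's frame, against the 5 mm needed. I couldn't see the bush again once the cover was shut.
- **Other things:** The brass bush, flanged bush, disc and tweezers look untouched in the last picture. The caliper and loupe weren't in it, but the arm passed well above them.
- **Problem on the way:** While closing, a fingertip caught on the rear lip of the rubber pad, with about 38 N in total at the wrist. I backed off 8 mm and did the final press just behind the pad instead of on it, reaching the stop at about 27 N, which is above the 5 to 12 N given.

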